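Change the sample tray on show

ROBOT

A 6-joint arm with a two-finger parallel gripper is mounted at the origin on the work surface. World frame = base frame: x ahead of the robot, y to its left, z up, the work surface at z = 0. Lengths are in mm, angles in rad, forces in N, time in s.
With the tool pointing down it reaches from about 275 to 1000 mm from the base axis. Payload 8.4 kg.
Tool frame: the origin (TCP) lies midway between the tips of the shut fingers; the grasp point (between the pads) lies grip_depth behind it (grip_depth is the distance from the TCP to the grasp point, in mm); z points along the fingers, y is the line along which they close (so a half turn about z gives the same grasp; the last joint's range is limited). The gripper opens to 85 mm and grips with 20 to 120 N. Pads are 22 mm wide; open, the fingers measure 114 mm over their backs; the gripper's body (76 mm by 85 mm) begins 54 mm behind the grasp point. The pads swing forward as they close: fully open they stand 13 mm farther back than shut.
Start: joints at [-1.316, 0.353, 1.633, -0, 1.155, -0.002], TCP at [158.74, -604.508, 231.281] pointing down, gripper open.
Joint ranges: [-2.63, 2.63], [-0.92, 2.1], [0.06, 2.66], [-1.3, 4.44], [0, 2.69], [-3.02, 3.02]. Speed limits (rad/s): [2.22, 2.22, 2.79, 3.14, 3.14, 3.14].

INTERFACE

Orientations are given as [roll, pitch, yaw] about the fixed x, y, z axes, in that order (R = Rz(yaw) Ry(pitch) Rx(roll)).
In Python, from rig import * gives the robot as it stands.
- The arm moves only by the shell command python3 -m creep 'ROWS' [FORCE]. ROWS is JSON, a list of rows, each an object of numbers: "x", "y", "z": the shift along the tool's x, y, z in mm; "rx", "ry", "rz": the turn, a rotation vector about the tool's x, y, z in rad; "hand": the finger opening in mm, from 0 to 85.4. A call has 1 to 20 rows; each row shifts and turns the commanded pose from where the row before left it, along the tool's axes as they then stand; what a row does not reach is not made up. A row lasts 1/8 s, in which the tool goes at most 62.5 mm and 10.7 degrees, less where a joint would pass 70% of its speed; a pose out of reach is approached as far as the arm can. A call with a gripper value outside its range is refused whole. The fingers move at their own pace and stop on an object; FORCE is the grip in N (left out, the last holds). Time passes only in rows, so rows that do not move let the fingers close. It gives the time, the measured TCP pose, the force, the opening and the grip force at its end, in the units of the state.
- sense(): the state, without advancing time (a new reading comes with each control period).
- grab_frame(name): name is "side" or "top"; returns the picture (480x640x3 uint8, red, green, blue); there is no depth.
- get_calibration(name): a dict with "K" (3x3 intrinsics, pixels), "R" (3x3) and "t" (3): a world point X has camera coordinates R X + t. Camera axes: x right, y down, z forward; pixel columns grow to the right and rows downward; lengths in mm; the calibration is good to about 2 mm. A picture is of the moment at which its call begins. get_calibration takes no time and is no camera call.
- sign_off(): hands the job in; it is judged then, once.
The state is a dict: "clock": time; "qpos": joint angles; "qvel": joint speeds; "joint_efforts": joint torques, N m; "eef_pos": TCP position; "tcp_rot": TCP orientation; "contact_force": force on the tool from outside, world axes, zero at the start; "wrist_torque": the same for the moment, N m; "opening": opening from 0.0 (shut) to 1.0 (fully open); "grasp_force": force on a finger pad.
Only numpy, scipy, OpenCV 4.12 (cv2) and the standard library are available. Lean on these libraries where they do the work, as an engineer would, in place of code of your own. Each camera call takes 0.05 s, during which the arm holds its last target. There are 200 camera calls.

TASK

Change over the sample trays in the desk riser: push the tray of flat boards, which was left standing out, fully home, and hook a fingertip behind the lip of the tray with the standing pipe shells and draw it out as far as it goes, smoothly, so that both shells stay standing in their place. Use the fingers only to push and hook: pinch or lift nothing, and leave the third tray home and everything else where it is.

Things in the scene. Friction and masses are not known exactly. Their poses are not given: they have to be found in the camera images.
- riser: fixed oak desk riser, 507 mm wide: three equal bays side by side (pitch 165 mm), a pull-out tray in each; which tray is in which bay changes. Origin at table level, mid width, on the line of the lips' rear faces when trays are home; +x points into the bays (away from the robot), y left; trays draw out along -x. A 15 mm deck covers the bays from x = 103 mm on, its top 95 mm above the table; fixed stock on it reaches 150 mm.
- tray_boards (a joint): m drawn out (0 = fully home, 0.140 = at the stop), slides with 1.5 N of friction and stays put: the tray of flat boards (behind its finger space a grey board with a smaller white one on it, lying flat), at the start left standing out 50 to 100 mm. Tray 152 mm wide, 276 mm long, open on top, underside 12 mm above the table, sides 40 mm high and 8 mm thick, floor 6 mm thick.
- tray_boards_lip (a point): middle of the top rear edge of this tray's lip, an aluminium edge along its whole front, 14 mm thick, top 72 mm above the table. Moves with the tray; axes as the riser's. Behind it (+x) is a clear finger space 50 mm deep, 136 mm wide, its floor 54 mm below the lip's top; samples start 57 mm behind the lip. The front panel's outer face is 26 mm in front (-x).
- tray_slabs (a joint): m drawn out (0 = fully home, 0.140 = at the stop), slides with 1.5 N of friction and stays put: the tray of slabs (five thin slabs standing on edge side by side, up to 62 mm above the underside), starts home, stays home. Tray 152 mm wide, 276 mm long, open on top, underside 12 mm above the table, sides 40 mm high and 8 mm thick, floor 6 mm thick.
- tray_slabs_lip (a point): middle of the top rear edge of this tray's lip, an aluminium edge along its whole front, 14 mm thick, top 72 mm above the table. Moves with the tray; axes as the riser's. Behind it (+x) is a clear finger space 50 mm deep, 136 mm wide, its floor 54 mm below the lip's top; samples start 57 mm behind the lip. The front panel's outer face is 26 mm in front (-x).
- tray_pipes (a joint): m drawn out (0 = fully home, 0.140 = at the stop), slides with 1.5 N of friction and stays put: the tray of pipe shells (two short tubes standing in it, more lying under the deck), starts home. Tray 152 mm wide, 276 mm long, open on top, underside 12 mm above the table, sides 40 mm high and 8 mm thick, floor 6 mm thick.
- tray_pipes_lip (a point): middle of the top rear edge of this tray's lip, an aluminium edge along its whole front, 14 mm thick, top 72 mm above the table. Moves with the tray; axes as the riser's. Behind it (+x) is a clear finger space 50 mm deep, 136 mm wide, its floor 54 mm below the lip's top; samples start 57 mm behind the lip. The front panel's outer face is 26 mm in front (-x).
- tray_pipes_pull: inner front wall of tray_pipes with the aluminium lip on top (the part to hook behind), 152 mm wide; fixed to the tray; origin at the lip's rear face, mid width, at the tray's underside (60 mm below the lip's top)
- tray_pipes_front: white front panel of tray_pipes, 160 mm wide, 12 mm thick, from 10 to 69 mm above the table, 3 mm lower than the lip; fixed to the tray; same origin as the inner front wall; its outer face (to push on) is 26 mm in front (-x) of it
- tray_boards_pull: inner front wall of tray_boards with the aluminium lip on top (the part to hook behind), 152 mm wide; fixed to the tray; origin at the lip's rear face, mid width, at the tray's underside (60 mm below the lip's top)
- tray_boards_front: white front panel of tray_boards, 160 mm wide, 12 mm thick, from 10 to 69 mm above the table, 3 mm lower than the lip; fixed to the tray; same origin as the inner front wall; its outer face (to push on) is 26 mm in front (-x) of it
- shell_thick: black pipe shell, a tube 44 mm across, 22 mm bore, 66 mm high, standing loose on end in the tray of pipe shells 81 mm behind the lip, right of the middle; origin at the centre of its underside, on the tray's floor
- shell_clad: aluminium-clad pipe shell, a tube 38 mm across, 22 mm bore, 56 mm high, standing loose on end in the same tray 81 mm behind the lip, left of the middle; origin at the centre of its underside, on the tray's floor
- carton_flat: closed white sample carton 85 x 140 x 35 mm lying on the table right in front; origin at the centre of its underside; loose, to be left alone
- carton_small: closed white sample carton 75 x 90 x 50 mm on the middle of the deck's front; origin at the centre of its underside; loose, to be left alone
- jar: glass jar with black cap, 52 mm across, 60 mm high, on the table left in front; origin at the centre of its underside; loose, to be left alone
- mug: white mug, 80 mm across, 92 mm high, on the table left of the riser; origin at the centre of its underside; loose, to be left alone
- glue: white squeeze bottle, 48 mm across, 130 mm high, on the table right of the riser; origin at the centre of its underside; loose, to be left alone
- stapler: black desk stapler 130 x 32 x 55 mm, on the table right of the riser; origin at the centre of its underside; loose, to be left alone
- tape: grey tape measure 68 x 36 x 56 mm, on the table left of the riser; origin at the centre of its underside; loose, to be left alone
There are look-alikes about, which are no part of the job. What is shaped like the shell_clad but red is not meant.

How it is judged (in metres and radians):
At the end, for the whole second after the job is handed in: The tray of flat boards is home (within 6 mm), the tray of pipe shells is drawn out to its stop (at least 132 of 140 mm) with both shells upright (within 0.12 rad) in their place in it, everything at rest; the tray of slabs is home (within 6 mm), and no other thing has shifted 20 mm (value of joint each of tray_boards, tray_slabs below 0.006 m and value of joint tray_pipes above 0.132 m and angle between each of shell_thick, shell_clad's own z axis and vertical below 0.12 rad and z of each of shell_thick, shell_clad in the frame of tray_pipes_lip below -0.045 m and x of shell_thick in the frame of tray_pipes_lip between 0.055 and 0.11 m and linear speed of each of shell_thick, shell_clad below 0.02 m/s and x of shell_clad in the frame of tray_pipes_lip between 0.055 and 0.11 m and velocity of joint tray_pipes between -0.01 and 0.01 m/s and velocity of joint tray_boards between -0.01 and 0.01 m/s and distance of each of carton_flat, carton_small, jar, mug, glue, stapler, tape from where it was at the start of the episode below 0.02 m); the robot touches nothing.
It fails at once if the pipe-shell tray's front is pinched: fingers press on its front panel and on its inner wall or lip at once (over 2 N each) (contact force between the fingers and tray_pipes_front above 2 N and contact force between the fingers and tray_pipes_pull above 2 N).
It fails at once if the flat-board tray's front is pinched: fingers press on its front panel and on its inner wall or lip at once (over 2 N each) (contact force between the fingers and tray_boards_front above 2 N and contact force between the fingers and tray_boards_pull above 2 N).
It fails at once if a standing pipe shell is toppled (leans over 0.5 rad) or lifted more than 12 mm off the tray's floor (angle between any of shell_thick, shell_clad's own z axis and vertical above 0.5 rad or z of any of shell_thick, shell_clad in the frame of tray_pipes_lip above -0.042 m).
It fails at once if the tray of slabs is drawn out more than 12 mm (value of joint tray_slabs above 0.012 m).
It fails at once if a thing standing by is shifted or lifted more than 20 mm (distance of any of carton_flat, carton_small, jar, mug, glue, stapler, tape from where it was at the start of the episode above 0.02 m).
It also fails if it takes over 48 s, if anything falls off the work surface, if the arm or the gripper's body presses on something with over 40 N, if the wrist force passes 120 N, or if a joint passes its speed limit or range.

## Working session

There is one attempt and no reset: what is moved stays moved. The work goes in short steps, Python scripts to look and compute and a shell command to move; the robot and the scene stay as the last step left them, time stands still between calls to the robot, and variables do not carry over. Pictures are saved under pics/ and viewed, at most 10 in all, crops included, and the job is handed in when it is done.

```bash
mkdir -p pics; python3 - <<'E'
from rig import *
import cv2,numpy as np
for n in("top","side"):
    cv2.imwrite(f"pics/{n}0.png",grab_frame(n)[:,:,::-1]); c=get_calibration(n); R=np.array(c["R"]);print(n,c["K"],R.round(3).tolist(),(-R.T@np.array(c["t"])).round())
s=sense();print(s)
E
```

```text
top [[549.28999776   0.         325.95532947]
 [  0.         549.28999776 240.7860272 ]
 [  0.           0.           1.        ]] [[0.029, -1.0, 0.003], [-0.986, -0.029, -0.162], [0.162, 0.002, -0.987]] [ 323.   -7. 1395.]
side [[538.39163882   0.         316.8430592 ]
 [  0.         538.39163882 240.25542035]
 [  0.           0.           1.        ]] [[0.997, -0.08, 0.014], [-0.052, -0.763, -0.644], [0.062, 0.641, -0.765]] [ 447. -775. 1017.]
{'clock': 0.1, 'qpos': array([-1.31639779e+00,  3.53585449e-01,  1.63405214e+00, -2.27131094e-05,
        1.15519463e+00, -2.45040891e-03]), 'qvel': array([ 0.00059438, -0.00053425, -0.00101957, -0.00035751, -0.00011535,
       -0.00113749]), 'joint_efforts': array([ 7.95432925e-05, -6.06357765e+01, -3.42819142e+01,  6.98968051e-05,
        4.01785699e-03,  1.57861564e-05]), 'eef_pos': array([ 158.62789876, -604.09891955,  230.63591905]), 'tcp_rot': array([-3.14035305e+00,  1.77307498e-05,  2.56858136e-01]), 'contact_force': array([-0.27130257, -0.40170803, -0.24756609]), 'wrist_torque': array([0.01142852, 0.02117001, 0.04082225]), 'grasp_force': 0.0, 'opening': 1.0052712351382944}
```

View pics/top0.png

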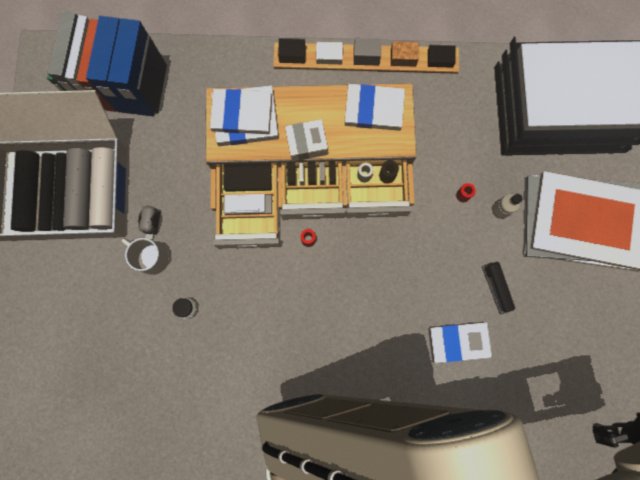

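View pics/side0.png

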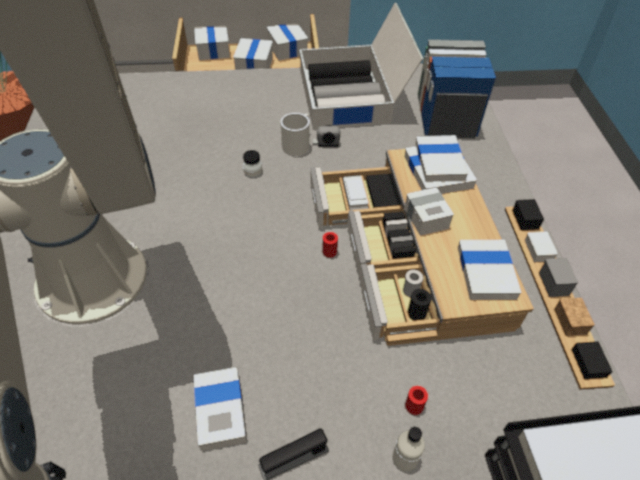

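The top view shows the boards tray in the left bay, standing out with its front at about (247,241). The slabs tray is in the middle (313,208) and the pipes tray on the right (380,208), with its shells at (365,171) and (388,171). A red decoy stands at (308,237). I'll zoom in next to measure.

```bash
cat > h.py <<'E'
from rig import *
import cv2,numpy as np
def ray(n,u,v,z):
    c=get_calibration(n);R=np.array(c["R"]);o=-R.T@np.array(c["t"]);d=R.T@np.linalg.inv(c["K"])@[u,v,1]
    return (o+d*(z-o[2])/d[2]).round(1)
def proj(n,X):
    c=get_calibration(n);p=np.array(c["K"])@(np.array(c["R"])@X+np.array(c["t"]));return (p[:2]/p[2]).round(1)
E
python3 - <<'E'
import cv2
from h import *
im=cv2.imread("pics/top0.png")[130:260,200:420]
cv2.imwrite("pics/c1.png",cv2.resize(im,None,fx=3.6,fy=3.6,interpolation=cv2.INTER_CUBIC))
for p in [(207,159),(413,161)]: print(ray("top",*p,95))
for p in [(247,238),(313,207),(380,207)]: print(ray("top",*p,72))
E
```

```text
[732.5 292.6  95. ]
[ 742.4 -213.6   95. ]
[542.5 187.6  72. ]
[624.7  29.   72. ]
[ 629.6 -136.1   72. ]
```

View pics/c1.png

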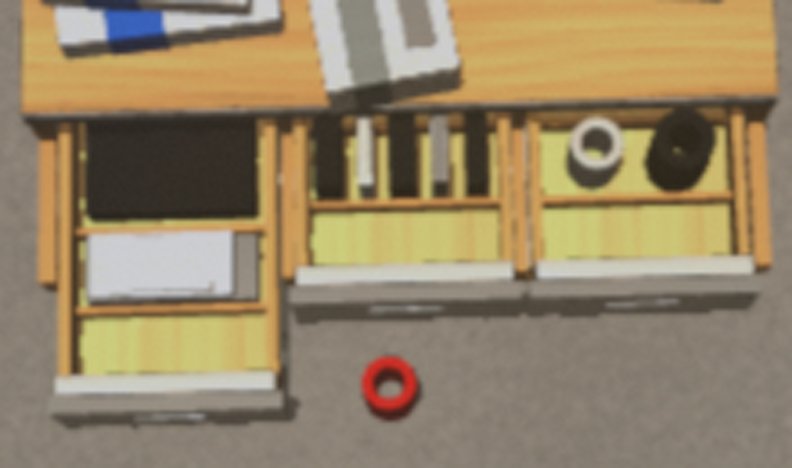

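The crop shows the lip rear edges at crop rows of about 376 (boards), 267 (slabs) and 261 (pipes). The deck's front edge runs from (22,110) to (775,95). I'll convert these to world positions.

```bash
python3 - <<'E'
from h import *
f=lambda u,v,z:ray("top",200+(u-1.3)/3.6,130+(v-1.3)/3.6,z)
a=f(22,111,95);b=f(775,97,95);print("deck",a,b,np.arctan2((b-a)[0],-(b-a)[1]))
for n,p in dict(bL=(56,378),bR=(275,374),sL=(298,269),sR=(514,264),pL=(537,264),pR=(753,258)).items(): print(n,f(*p,72))
print("clad",f(596,141,74),"thick",f(683,146,84),"red",f(390,384,56))
# deck front bottom/lip rows by gradient: subpixel lip columns
im=cv2.cvtColor(cv2.imread("pics/top0.png"),cv2.COLOR_BGR2HSV)
for x in (225,245,265,290,310,330,355,380,400): print(x,[(y,int(im[y,x,1])) for y in (range(230,242) if x<270 else range(199,211))])
E
```

```text
deck [728.7 295.4  95. ] [ 753.8 -218.2   95. ] 0.04883186542769208
bL [548.6 265.7  72. ]
bR [555.7 117.2  72. ]
sL [629.2 104.7  72. ]
sR [637.  -43.2  72. ]
pL [637.5 -59.   72. ]
pR [ 646.1 -207.1   72. ]
clad [725.5 -97.8  74. ] thick [ 720.6 -156.9   84. ] red [553.8  39.5  56. ]
225 [(230, 104), (231, 100), (232, 100), (233, 94), (234, 52), (235, 25), (236, 15), (237, 9), (238, 3), (239, 9), (240, 35), (241, 33)]
245 [(230, 110), (231, 110), (232, 110), (233, 86), (234, 33), (235, 18), (236, 14), (237, 9), (238, 17), (239, 26), (240, 33), (241, 34)]
265 [(230, 119), (231, 118), (232, 109), (233, 54), (234, 25), (235, 14), (236, 10), (237, 4), (238, 15), (239, 33), (240, 35), (241, 32)]
290 [(199, 101), (200, 101), (201, 101), (202, 101), (203, 82), (204, 33), (205, 19), (206, 12), (207, 6), (208, 20), (209, 34), (210, 35)]
310 [(199, 109), (200, 109), (201, 109), (202, 100), (203, 48), (204, 26), (205, 19), (206, 13), (207, 6), (208, 16), (209, 36), (210, 36)]
330 [(199, 124), (200, 126), (201, 124), (202, 98), (203, 37), (204, 23), (205, 19), (206, 18), (207, 28), (208, 37), (209, 37), (210, 36)]
355 [(199, 103), (200, 104), (201, 96), (202, 51), (203, 27), (204, 16), (205, 9), (206, 4), (207, 15), (208, 35), (209, 36), (210, 35)]
380 [(199, 109), (200, 103), (201, 66), (202, 35), (203, 25), (204, 19), (205, 14), (206, 23), (207, 34), (208, 37), (209, 36), (210, 38)]
400 [(199, 114), (200, 104), (201, 44), (202, 29), (203, 23), (204, 20), (205, 26), (206, 33), (207, 35), (208, 35), (209, 35), (210, 36)]
```

The riser yaw is about 0.05. The pipes lip is at (642,-133), the slabs lip at (633,31) and the boards lip at (552,191), so the boards tray is out about 73 mm. The lips sit at the 165 mm pitch, so these agree. I'm moving to a point in front of the boards tray with the fingers shut.

```bash
python3 -c "
import rig;print([ (k,getattr(rig,k)) for k in dir(rig) if 'depth' in k.lower()])
from h import *;print('jar',ray('top',184,307,60))"
python3 -m creep '[{"rz":0.1035,"hand":0},{"rz":0.1035},{"x":10,"y":-22},{"x":19,"y":-42},{"x":19,"y":-42},{"x":19,"y":-42},{"x":19,"y":-42},{"x":19,"y":-42},{"x":19,"y":-42},{"x":19,"y":-42},{"x":19,"y":-42},{"x":19,"y":-42},{"x":19,"y":-42},{"x":19,"y":-42},{"x":19,"y":-42},{"x":19,"y":-42},{"x":19,"y":-42},{"x":19,"y":-42},{"x":19,"y":-42},{}]'
```

```text
[('grip_depth', 18.700000000000003)]
jar [371.4 332.5  60. ]schema error: expected keys x, y, z, rx, ry, rz, hand
```

```bash
python3 -m creep '[{"x":0,"y":0,"z":0,"rx":0,"ry":0,"rz":0.1035,"hand":0},{"x":0,"y":0,"z":0,"rx":0,"ry":0,"rz":0.1035,"hand":0},{"x":10,"y":-22,"z":0,"rx":0,"ry":0,"rz":0,"hand":0},{"x":19,"y":-42,"z":0,"rx":0,"ry":0,"rz":0,"hand":0},{"x":19,"y":-42,"z":0,"rx":0,"ry":0,"rz":0,"hand":0},{"x":19,"y":-42,"z":0,"rx":0,"ry":0,"rz":0,"hand":0},{"x":19,"y":-42,"z":0,"rx":0,"ry":0,"rz":0,"hand":0},{"x":19,"y":-42,"z":0,"rx":0,"ry":0,"rz":0,"hand":0},{"x":19,"y":-42,"z":0,"rx":0,"ry":0,"rz":0,"hand":0},{"x":19,"y":-42,"z":0,"rx":0,"ry":0,"rz":0,"hand":0},{"x":19,"y":-42,"z":0,"rx":0,"ry":0,"rz":0,"hand":0},{"x":19,"y":-42,"z":0,"rx":0,"ry":0,"rz":0,"hand":0},{"x":19,"y":-42,"z":0,"rx":0,"ry":0,"rz":0,"hand":0},{"x":19,"y":-42,"z":0,"rx":0,"ry":0,"rz":0,"hand":0},{"x":19,"y":-42,"z":0,"rx":0,"ry":0,"rz":0,"hand":0},{"x":19,"y":-42,"z":0,"rx":0,"ry":0,"rz":0,"hand":0},{"x":19,"y":-42,"z":0,"rx":0,"ry":0,"rz":0,"hand":0},{"x":19,"y":-42,"z":0,"rx":0,"ry":0,"rz":0,"hand":0},{"x":19,"y":-42,"z":0,"rx":0,"ry":0,"rz":0,"hand":0},{"x":19,"y":-42,"z":0,"rx":0,"ry":0,"rz":0,"hand":0}]'
```

```text
clock: 2.6
eef_pos: [454.8, 148.7, 231.1]
tcp_rot: [3.141, 0.0, 0.05]
contact_force: [2.1, -0.3, -0.1]
opening: 0.001
grasp_force: 0.0
```

```bash
python3 -m creep '[{"x":8,"y":-18,"z":20,"rx":0,"ry":0,"rz":0,"hand":0},{"x":8,"y":-20,"z":40,"rx":0,"ry":0,"rz":0,"hand":0},{"x":4,"y":0,"z":40,"rx":0,"ry":0,"rz":0,"hand":0},{"x":0,"y":0,"z":40,"rx":0,"ry":0,"rz":0,"hand":0},{"x":0,"y":0,"z":35,"rx":0,"ry":0,"rz":0,"hand":0},{"x":0,"y":0,"z":20,"rx":0,"ry":0,"rz":0,"hand":0},{"x":0,"y":0,"z":0,"rx":0,"ry":0,"rz":0,"hand":0}]'
python3 -c "
from h import *
cv2.imwrite('pics/s2.png',grab_frame('side')[:,:,::-1][60:340,180:560].repeat(2,0).repeat(2,1))"
```

```text
clock: 3.48
eef_pos: [471.4, 185.6, 34.8]
tcp_rot: [3.14, 0.003, 0.05]
contact_force: [0.9, 0.1, -0.2]
opening: -0.003
grasp_force: 0.0
```

View pics/s2.png

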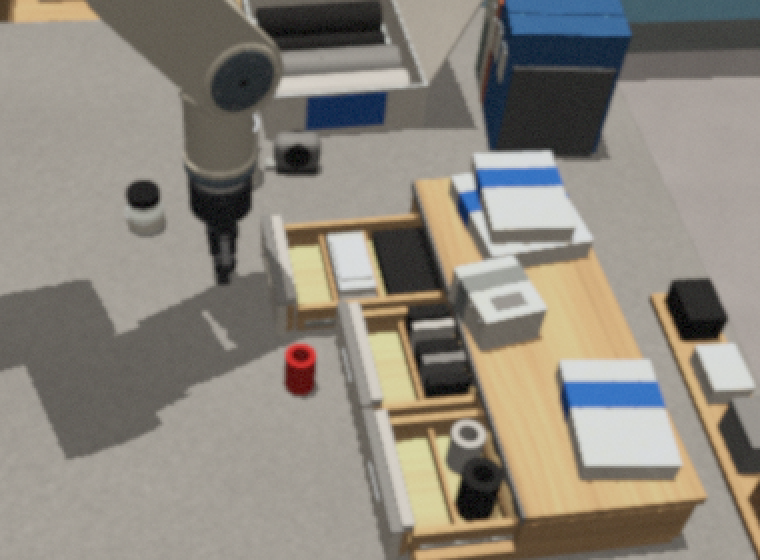

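The gripper (tip at about (222,280) in the crop) stands in front of the boards tray panel, clear of the jar and the red decoy. I'm pushing now.

```bash
python3 -m creep '[{"x":10,"y":0,"z":0,"rx":0,"ry":0,"rz":0,"hand":0},{"x":12,"y":0,"z":0,"rx":0,"ry":0,"rz":0,"hand":0},{"x":8,"y":0,"z":0,"rx":0,"ry":0,"rz":0,"hand":0},{"x":5,"y":0,"z":0,"rx":0,"ry":0,"rz":0,"hand":0},{"x":5,"y":0,"z":0,"rx":0,"ry":0,"rz":0,"hand":0},{"x":5,"y":0,"z":0,"rx":0,"ry":0,"rz":0,"hand":0},{"x":6,"y":0,"z":0,"rx":0,"ry":0,"rz":0,"hand":0},{"x":7,"y":0,"z":0,"rx":0,"ry":0,"rz":0,"hand":0},{"x":7,"y":0,"z":0,"rx":0,"ry":0,"rz":0,"hand":0},{"x":7,"y":0,"z":0,"rx":0,"ry":0,"rz":0,"hand":0},{"x":7,"y":0,"z":0,"rx":0,"ry":0,"rz":0,"hand":0},{"x":7,"y":0,"z":0,"rx":0,"ry":0,"rz":0,"hand":0},{"x":7,"y":0,"z":0,"rx":0,"ry":0,"rz":0,"hand":0},{"x":5,"y":0,"z":0,"rx":0,"ry":0,"rz":0,"hand":0},{"x":4,"y":0,"z":0,"rx":0,"ry":0,"rz":0,"hand":0}]'; python3 -m creep '[{"x":2,"y":0,"z":0,"rx":0,"ry":0,"rz":0,"hand":0},{"x":2,"y":0,"z":0,"rx":0,"ry":0,"rz":0,"hand":0}]'
```

```text
clock: 5.4
eef_pos: [575.0, 191.2, 36.3]
tcp_rot: [-3.142, -0.0, 0.05]
contact_force: [-2.0, 2.1, 0.1]
opening: 0.001
grasp_force: 0.9
clock: 5.65
eef_pos: [578.7, 191.4, 36.3]
tcp_rot: [-3.142, 0.0, 0.05]
contact_force: [-1.8, 0.7, -0.1]
opening: 0.0
grasp_force: 0.8
```

```bash
for i in 1 2 3; do :; done; python3 -m creep '[{"x":2,"y":0,"z":0,"rx":0,"ry":0,"rz":0,"hand":0},{"x":2,"y":0,"z":0,"rx":0,"ry":0,"rz":0,"hand":0}]'; python3 -m creep '[{"x":2,"y":0,"z":0,"rx":0,"ry":0,"rz":0,"hand":0},{"x":1,"y":0,"z":0,"rx":0,"ry":0,"rz":0,"hand":0}]'; python3 -m creep '[{"x":1,"y":0,"z":0,"rx":0,"ry":0,"rz":0,"hand":0},{"x":1,"y":0,"z":0,"rx":0,"ry":0,"rz":0,"hand":0}]'
```

```text
clock: 5.9
eef_pos: [582.7, 191.6, 36.4]
tcp_rot: [-3.142, -0.0, 0.05]
contact_force: [-1.0, 1.4, 0.5]
opening: 0.001
grasp_force: 0.8
clock: 6.15
eef_pos: [585.8, 191.8, 36.3]
tcp_rot: [-3.142, -0.0, 0.05]
contact_force: [-2.5, 0.6, 0.8]
opening: 0.004
grasp_force: 0.8
clock: 6.4
eef_pos: [587.7, 191.9, 36.3]
tcp_rot: [-3.142, -0.0, 0.05]
contact_force: [-1.0, 0.7, 0.6]
opening: 0.001
grasp_force: 0.8
```

```bash
python3 -m creep '[{"x":1,"y":0,"z":0,"rx":0,"ry":0,"rz":0,"hand":0},{"x":1,"y":0,"z":0,"rx":0,"ry":0,"rz":0,"hand":0}]'; python3 -m creep '[{"x":1,"y":0,"z":0,"rx":0,"ry":0,"rz":0,"hand":0},{"x":1,"y":0,"z":0,"rx":0,"ry":0,"rz":0,"hand":0}]'; python3 -m creep '[{"x":1,"y":0,"z":0,"rx":0,"ry":0,"rz":0,"hand":0},{"x":1,"y":0,"z":0,"rx":0,"ry":0,"rz":0,"hand":0}]'
```

```text
clock: 6.65
eef_pos: [589.7, 191.9, 36.3]
tcp_rot: [-3.142, -0.0, 0.05]
contact_force: [-1.1, 1.3, 0.7]
opening: 0.001
grasp_force: 0.8
clock: 6.9
eef_pos: [591.2, 192.0, 36.2]
tcp_rot: [3.141, 0.001, 0.05]
contact_force: [-5.8, 0.7, 3.5]
opening: -0.006
grasp_force: 2.9
clock: 7.15
eef_pos: [591.2, 191.9, 36.2]
tcp_rot: [3.141, 0.005, 0.05]
contact_force: [-13.3, 1.8, 12.7]
opening: -0.004
grasp_force: 6.9
```

The boards tray is home: the tool stopped at x=591.2 and the force rose to 13 N. I'm backing off, lifting and moving above the pipes tray's finger space.

```bash
python3 -m creep '[{"x":-5,"y":0,"z":0,"rx":0,"ry":0,"rz":0,"hand":0},{"x":-15,"y":0,"z":0,"rx":0,"ry":0,"rz":0,"hand":0},{"x":-15,"y":0,"z":0,"rx":0,"ry":0,"rz":0,"hand":0},{"x":0,"y":0,"z":-25,"rx":0,"ry":0,"rz":0,"hand":0},{"x":0,"y":0,"z":-40,"rx":0,"ry":0,"rz":0,"hand":0},{"x":0,"y":0,"z":-40,"rx":0,"ry":0,"rz":0,"hand":0},{"x":0,"y":0,"z":-20,"rx":0,"ry":0,"rz":0,"hand":0},{"x":5,"y":18,"z":0,"rx":0,"ry":0,"rz":0,"hand":0},{"x":10,"y":35,"z":0,"rx":0,"ry":0,"rz":0,"hand":0},{"x":10,"y":35,"z":0,"rx":0,"ry":0,"rz":0,"hand":0},{"x":10,"y":35,"z":0,"rx":0,"ry":0,"rz":0,"hand":0},{"x":10,"y":35,"z":0,"rx":0,"ry":0,"rz":0,"hand":0},{"x":10,"y":35,"z":0,"rx":0,"ry":0,"rz":0,"hand":0},{"x":10,"y":35,"z":0,"rx":0,"ry":0,"rz":0,"hand":0},{"x":10,"y":35,"z":0,"rx":0,"ry":0,"rz":0,"hand":0},{"x":10,"y":35,"z":0,"rx":0,"ry":0,"rz":0,"hand":0},{"x":10,"y":29,"z":0,"rx":0,"ry":0,"rz":0,"hand":0},{"x":0,"y":0,"z":0,"rx":0,"ry":0,"rz":0,"hand":0},{"x":0,"y":0,"z":0,"rx":0,"ry":0,"rz":0,"hand":0}]'
```

```text
clock: 9.52
eef_pos: [668.6, -131.5, 160.0]
tcp_rot: [-3.141, 0.002, 0.049]
contact_force: [-0.7, -0.2, 0.2]
opening: 0.001
grasp_force: 0.0
```

```bash
python3 -m creep '[{"x":0,"y":0,"z":30,"rx":0,"ry":0,"rz":0,"hand":0},{"x":0,"y":0,"z":35,"rx":0,"ry":0,"rz":0,"hand":0},{"x":0,"y":0,"z":0,"rx":0,"ry":0,"rz":0,"hand":0},{"x":0,"y":0,"z":0,"rx":0,"ry":0,"rz":0,"hand":0}]'
python3 -c "
from h import *
cv2.imwrite('pics/s3.png',cv2.resize(grab_frame('side')[160:360,300:530,::-1],None,fx=3,fy=3,interpolation=2))
cv2.imwrite('pics/t3.png',cv2.resize(grab_frame('top')[130:260,200:420,::-1],None,fx=3,fy=3,interpolation=2))
print(proj('side',sense()['eef_pos'].astype(float)))"
```

```text
clock: 10.02
eef_pos: [670.2, -131.0, 97.3]
tcp_rot: [3.141, -0.001, 0.051]
contact_force: [0.3, -0.2, 0.5]
opening: 0.001
grasp_force: 0.0
[392.5 282.6]
```

View pics/s3.png

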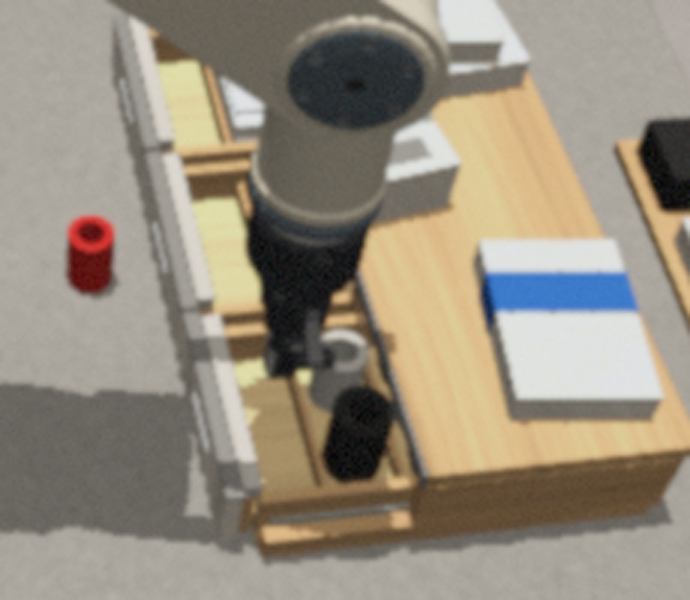

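View pics/t3.png

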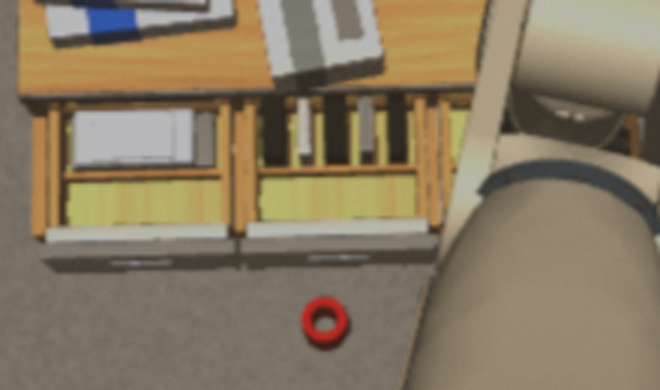

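The boards tray now lines up with its neighbour. The shut fingertip, at crop (285,370), hangs over the pipes tray's finger space, in front of both shells. I'm descending.

```bash
python3 -m creep '[{"x":-3,"y":0,"z":12,"rx":0,"ry":0,"rz":0,"hand":0},{"x":0,"y":0,"z":15,"rx":0,"ry":0,"rz":0,"hand":0},{"x":0,"y":0,"z":15,"rx":0,"ry":0,"rz":0,"hand":0},{"x":0,"y":0,"z":8,"rx":0,"ry":0,"rz":0,"hand":0},{"x":-3,"y":0,"z":0,"rx":0,"ry":0,"rz":0,"hand":0},{"x":-2,"y":0,"z":0,"rx":0,"ry":0,"rz":0,"hand":0}]'; python3 -m creep '[{"x":-2,"y":0,"z":0,"rx":0,"ry":0,"rz":0,"hand":0},{"x":-2,"y":0,"z":0,"rx":0,"ry":0,"rz":0,"hand":0}]'
```

```text
clock: 10.88
eef_pos: [661.8, -131.9, 46.5]
tcp_rot: [3.142, -0.0, 0.05]
contact_force: [-0.3, 0.1, -0.1]
opening: -0.002
grasp_force: 0.0
clock: 11.12
eef_pos: [658.0, -132.1, 46.8]
tcp_rot: [3.141, -0.001, 0.05]
contact_force: [0.5, -0.3, -0.5]
opening: -0.001
grasp_force: 0.0
```

```bash
python3 -m creep '[{"x":-1,"y":0,"z":0,"rx":0,"ry":0,"rz":0,"hand":0},{"x":-1,"y":0,"z":0,"rx":0,"ry":0,"rz":0,"hand":0},{"x":-1,"y":0,"z":0,"rx":0,"ry":0,"rz":0,"hand":0},{"x":-1,"y":0,"z":0,"rx":0,"ry":0,"rz":0,"hand":0}]'; python3 -m creep '[{"x":-1,"y":0,"z":0,"rx":0,"ry":0,"rz":0,"hand":0},{"x":-1,"y":0,"z":0,"rx":0,"ry":0,"rz":0,"hand":0},{"x":-1,"y":0,"z":0,"rx":0,"ry":0,"rz":0,"hand":0},{"x":-1,"y":0,"z":0,"rx":0,"ry":0,"rz":0,"hand":0}]'
```

```text
clock: 11.62
eef_pos: [654.1, -132.3, 46.5]
tcp_rot: [3.141, -0.001, 0.05]
contact_force: [1.7, 0.0, 0.7]
opening: 0.0
grasp_force: 0.8
clock: 12.12
eef_pos: [649.8, -132.5, 46.3]
tcp_rot: [3.142, -0.0, 0.05]
contact_force: [0.8, -0.6, 0.9]
opening: 0.003
grasp_force: 0.8
```

Contact was at about x=655. I'm drawing the tray out with a gentle ramp.

```bash
python3 -m creep '[{"x":-1,"y":0,"z":0,"rx":0,"ry":0,"rz":0,"hand":0},{"x":-1.5,"y":0,"z":0,"rx":0,"ry":0,"rz":0,"hand":0},{"x":-2,"y":0,"z":0,"rx":0,"ry":0,"rz":0,"hand":0},{"x":-2.5,"y":0,"z":0,"rx":0,"ry":0,"rz":0,"hand":0},{"x":-3,"y":0,"z":0,"rx":0,"ry":0,"rz":0,"hand":0},{"x":-3.5,"y":0,"z":0,"rx":0,"ry":0,"rz":0,"hand":0},{"x":-4,"y":0,"z":0,"rx":0,"ry":0,"rz":0,"hand":0},{"x":-4,"y":0,"z":0,"rx":0,"ry":0,"rz":0,"hand":0},{"x":-4,"y":0,"z":0,"rx":0,"ry":0,"rz":0,"hand":0},{"x":-4,"y":0,"z":0,"rx":0,"ry":0,"rz":0,"hand":0},{"x":-4,"y":0,"z":0,"rx":0,"ry":0,"rz":0,"hand":0},{"x":-4,"y":0,"z":0,"rx":0,"ry":0,"rz":0,"hand":0},{"x":-4,"y":0,"z":0,"rx":0,"ry":0,"rz":0,"hand":0},{"x":-4,"y":0,"z":0,"rx":0,"ry":0,"rz":0,"hand":0},{"x":-4,"y":0,"z":0,"rx":0,"ry":0,"rz":0,"hand":0},{"x":-3.5,"y":0,"z":0,"rx":0,"ry":0,"rz":0,"hand":0},{"x":-3,"y":0,"z":0,"rx":0,"ry":0,"rz":0,"hand":0},{"x":-2.5,"y":0,"z":0,"rx":0,"ry":0,"rz":0,"hand":0},{"x":-2,"y":0,"z":0,"rx":0,"ry":0,"rz":0,"hand":0},{"x":-1.5,"y":0,"z":0,"rx":0,"ry":0,"rz":0,"hand":0}]'
```

```text
clock: 14.62
eef_pos: [587.9, -135.5, 46.3]
tcp_rot: [-3.142, -0.0, 0.05]
contact_force: [1.8, -0.4, -0.3]
opening: -0.002
grasp_force: 0.8
```

```bash
python3 -c "
from h import *
cv2.imwrite('pics/s4.png',cv2.resize(grab_frame('side')[160:360,300:530,::-1],None,fx=3,fy=3,interpolation=2))"
```

```text
(no output)
```

View pics/s4.png

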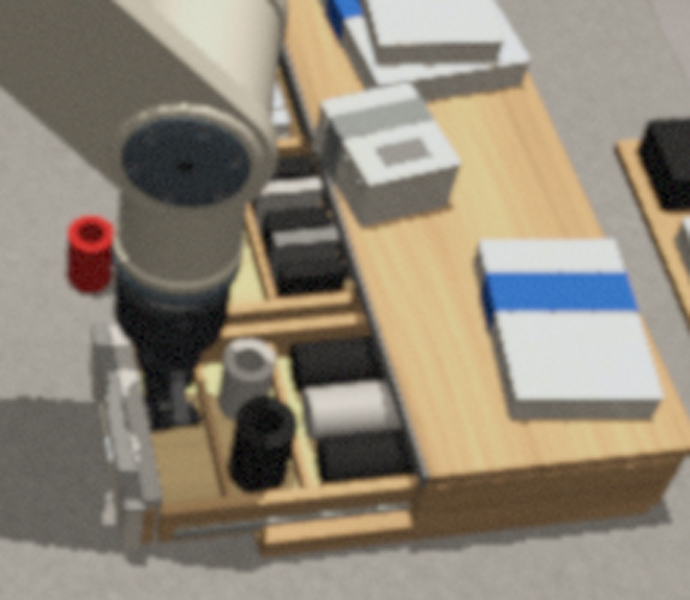

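The pipes tray is about halfway out. Both shells stand at crop (247,380) and (262,445). Continuing the draw.

```bash
python3 -m creep '[{"x":-1,"y":0,"z":0,"rx":0,"ry":0,"rz":0,"hand":0},{"x":-1.5,"y":0,"z":0,"rx":0,"ry":0,"rz":0,"hand":0},{"x":-2,"y":0,"z":0,"rx":0,"ry":0,"rz":0,"hand":0},{"x":-2.5,"y":0,"z":0,"rx":0,"ry":0,"rz":0,"hand":0},{"x":-3,"y":0,"z":0,"rx":0,"ry":0,"rz":0,"hand":0},{"x":-3.5,"y":0,"z":0,"rx":0,"ry":0,"rz":0,"hand":0},{"x":-4,"y":0,"z":0,"rx":0,"ry":0,"rz":0,"hand":0},{"x":-4,"y":0,"z":0,"rx":0,"ry":0,"rz":0,"hand":0},{"x":-4,"y":0,"z":0,"rx":0,"ry":0,"rz":0,"hand":0},{"x":-4,"y":0,"z":0,"rx":0,"ry":0,"rz":0,"hand":0},{"x":-4,"y":0,"z":0,"rx":0,"ry":0,"rz":0,"hand":0},{"x":-4,"y":0,"z":0,"rx":0,"ry":0,"rz":0,"hand":0},{"x":-4,"y":0,"z":0,"rx":0,"ry":0,"rz":0,"hand":0},{"x":-4,"y":0,"z":0,"rx":0,"ry":0,"rz":0,"hand":0},{"x":-4,"y":0,"z":0,"rx":0,"ry":0,"rz":0,"hand":0},{"x":-3.5,"y":0,"z":0,"rx":0,"ry":0,"rz":0,"hand":0},{"x":-3,"y":0,"z":0,"rx":0,"ry":0,"rz":0,"hand":0},{"x":-2.5,"y":0,"z":0,"rx":0,"ry":0,"rz":0,"hand":0},{"x":-2,"y":0,"z":0,"rx":0,"ry":0,"rz":0,"hand":0},{"x":-1.5,"y":0,"z":0,"rx":0,"ry":0,"rz":0,"hand":0}]'; python3 -m creep '[{"x":-1.5,"y":0,"z":0,"rx":0,"ry":0,"rz":0,"hand":0},{"x":-1.5,"y":0,"z":0,"rx":0,"ry":0,"rz":0,"hand":0}]';  python3 -m creep '[{"x":-1,"y":0,"z":0,"rx":0,"ry":0,"rz":0,"hand":0},{"x":-1,"y":0,"z":0,"rx":0,"ry":0,"rz":0,"hand":0}]'
```

```text
clock: 17.18
eef_pos: [526.0, -138.6, 46.3]
tcp_rot: [3.142, -0.0, 0.05]
contact_force: [1.1, -1.6, -0.4]
opening: 0.001
grasp_force: 0.8
clock: 17.42
eef_pos: [523.0, -138.8, 46.3]
tcp_rot: [3.142, -0.0, 0.05]
contact_force: [1.6, -0.5, 1.1]
opening: -0.003
grasp_force: 0.8
clock: 17.68
eef_pos: [521.0, -138.9, 46.3]
tcp_rot: [3.142, -0.0, 0.05]
contact_force: [1.4, -1.4, 0.0]
opening: 0.003
grasp_force: 0.8
```

```bash
python3 -m creep '[{"x":-1,"y":0,"z":0,"rx":0,"ry":0,"rz":0,"hand":0},{"x":-1,"y":0,"z":0,"rx":0,"ry":0,"rz":0,"hand":0},{"x":-1,"y":0,"z":0,"rx":0,"ry":0,"rz":0,"hand":0}]'; python3 -m creep '[{"x":-1,"y":0,"z":0,"rx":0,"ry":0,"rz":0,"hand":0},{"x":-1,"y":0,"z":0,"rx":0,"ry":0,"rz":0,"hand":0}]';  python3 -m creep '[{"x":-1,"y":0,"z":0,"rx":0,"ry":0,"rz":0,"hand":0}]'; python3 -m creep '[{"x":-1,"y":0,"z":0,"rx":0,"ry":0,"rz":0,"hand":0}]'
```

```text
clock: 18.05
eef_pos: [518.0, -139.1, 46.3]
tcp_rot: [3.142, -0.0, 0.05]
contact_force: [1.4, -1.8, 1.8]
opening: 0.001
grasp_force: 0.8
clock: 18.3
eef_pos: [517.1, -139.1, 46.4]
tcp_rot: [3.141, -0.002, 0.049]
contact_force: [7.9, 1.1, -5.2]
opening: -0.001
grasp_force: 4.1
clock: 18.42
eef_pos: [517.1, -139.2, 46.4]
tcp_rot: [3.141, -0.004, 0.049]
contact_force: [11.7, 2.9, -9.6]
opening: -0.005
grasp_force: 6.0
clock: 18.55
eef_pos: [517.1, -139.2, 46.5]
tcp_rot: [3.141, -0.006, 0.049]
contact_force: [15.6, 3.8, -12.5]
opening: 0.0
grasp_force: 7.9
```

The tray is at its stop. I'll unload forward by 12 mm, staying in the finger space, and lift out.

```bash
python3 -m creep '[{"x":3,"y":0,"z":0,"rx":0,"ry":0,"rz":0,"hand":0},{"x":4,"y":0,"z":0,"rx":0,"ry":0,"rz":0,"hand":0},{"x":5,"y":0,"z":0,"rx":0,"ry":0,"rz":0,"hand":0},{"x":0,"y":0,"z":0,"rx":0,"ry":0,"rz":0,"hand":0},{"x":0,"y":0,"z":-10,"rx":0,"ry":0,"rz":0,"hand":0},{"x":0,"y":0,"z":-20,"rx":0,"ry":0,"rz":0,"hand":0},{"x":0,"y":0,"z":-30,"rx":0,"ry":0,"rz":0,"hand":0},{"x":0,"y":0,"z":-40,"rx":0,"ry":0,"rz":0,"hand":0},{"x":-20,"y":0,"z":-40,"rx":0,"ry":0,"rz":0,"hand":0},{"x":-40,"y":0,"z":-20,"rx":0,"ry":0,"rz":0,"hand":0},{"x":-40,"y":0,"z":0,"rx":0,"ry":0,"rz":0,"hand":0},{"x":-40,"y":0,"z":0,"rx":0,"ry":0,"rz":0,"hand":0},{"x":0,"y":0,"z":0,"rx":0,"ry":0,"rz":0,"hand":0},{"x":0,"y":0,"z":0,"rx":0,"ry":0,"rz":0,"hand":0}]'; python3 -c "
from h import *
cv2.imwrite('pics/s5.png',cv2.resize(grab_frame('side')[60:,180:560,::-1],None,fx=1.4,fy=1.4,interpolation=2))
cv2.imwrite('pics/t5.png',cv2.resize(grab_frame('top')[130:260,200:420,::-1],None,fx=3.6,fy=3.6,interpolation=2))"
```

```text
clock: 20.3
eef_pos: [386.9, -145.9, 207.0]
tcp_rot: [3.141, -0.002, 0.049]
contact_force: [0.2, 1.6, -0.1]
opening: -0.001
grasp_force: 0.0
```

View pics/s5.png

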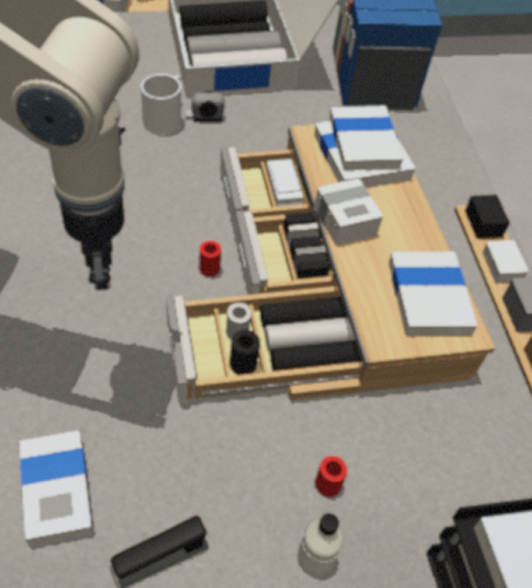

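View pics/t5.png

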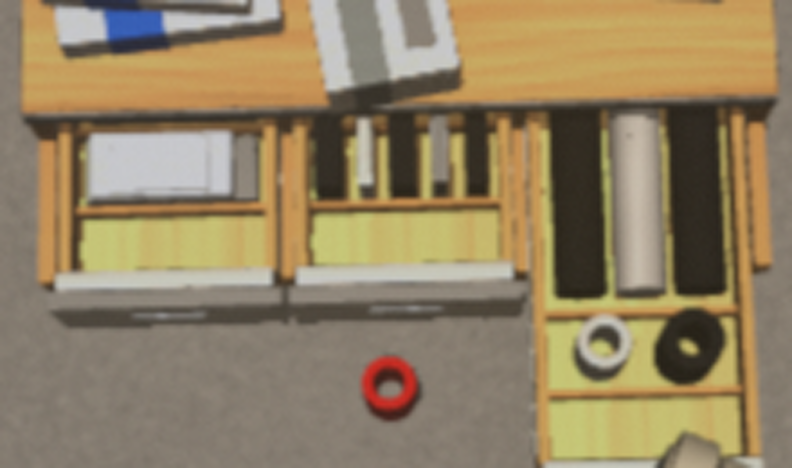

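The boards and slabs trays are home and in line. The pipes tray is fully out with both shells standing at crop (603,343) and (690,346). Nothing else has moved.

```bash
python3 -c "
from rig import *
print(sign_off())"
```

```text
the job is handed in; nothing more can be done
None
```

Job handed in after about 20 s on the robot's clock: boards tray pushed home, pipes tray drawn to its stop with both shells standing, slabs tray home and nothing else seen to move (no verdict was returned).

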